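# Lay the painted panel down and square it into the varnishing board's corner

### The job

The small painted panel is standing up on the varnishing board. Push it over so that it lies on its back, painted face up, then push it along the board until its top edge lies snug against the far ledge and its left edge snug against the left ledge. Only push it, with the fingertips or the outside of the fingers: never lift or carry it, and leave the jar, the brush and the palette knife where they are.

Things in the scene. Friction and masses are not known exactly. Their poses are not given: they have to be found in the camera images.
- board: Fixed plywood board, 360 mm (its x) by 400 mm (its y), 12 mm thick; origin at the centre of its underside, on the table; x points roughly away from the robot (turned up to 0.25 rad), y left, z up. Two ledges, 20 mm wide, rise 20 mm above its upper face: inner faces at board x = +160 mm (far) and y = +180 mm (left). Near and right edges are open; paint smears are flat
- inner_corner (a point): Where the inner faces of the two ledges meet, on the board's upper face (12 mm above the table), at board x = 160 mm, y = 180 mm
- panel: Loose wood painting panel, a box 36 mm thick (x), 130 wide (y), 160 tall (z), 0.25 to 0.45 kg, friction coefficient about 0.6. Origin: centre of its lower end. Painted face at x = -18 mm, at the start looking back towards the robot; back (open frame with crossbar, solid to the touch) at x = +18. Starts upright on the near half of the board. Once lying: z axis towards the far ledge, y left, x down
- panel_heel (a point): Middle of the panel's back lower edge, panel (18, 0, 0) mm: the edge it tips over when pushed near the top of the painted face. About 13 degrees over, it falls the rest of the way by itself. This edge stays on the board unless the panel is lifted
- panel_face (a point): Middle of the painted face, panel (-18, 0, 80) mm; 48 mm above the table once the panel lies on its back on the board
- panel_top_left (a point): Back corner of the panel at its top left, panel (18, 65, 160) mm; when the panel lies in place it is at the inner corner of the ledges
- panel_top_right (a point): Back corner at the panel's top right, panel (18, -65, 160) mm
- panel_low_left (a point): Back corner at the panel's lower left, panel (18, 65, 0) mm
- jar: Bystander: closed glass jar standing on the table to the right of the board, 60 mm across, 75 mm tall, origin at the centre of its underside
- brush: Bystander: paint brush lying on the table to the right of the board, origin under its middle, its length along its x
- knife: Bystander: palette knife (spatula), 200 mm long, lying on the table to the left of the board, origin under its middle, its length along its x
Mind the look-alikes: they are no part of the job. What is shaped like the panel but blue or purple is not meant.

How it is judged:
On the way, in this order (a step that is already met when the one before it is completed fails the run):
1. the panel has been tipped onto its back, painted face up (angle between panel's own x axis and vertical above 3.07 rad), for 0.2 s.
2. the panel lies snug in the corner of the two ledges (angle between panel's own x axis and vertical above 3.07 rad and x of each of panel_top_left, panel_top_right in the frame of board above 0.154 m and y of each of panel_top_left, panel_low_left in the frame of board above 0.174 m), for 0.2 s.
At the end, for the whole second after the job is handed in: The panel lies flat on its back on the board (within 0.07 rad), painted face up, at rest, both corners of its top edge within 6 mm of the far ledge and both ends of its left edge within 6 mm of the left ledge (all of step 2 and height (world z) of each of panel_top_left, panel_top_right, panel_low_left below 0.018 m and linear speed of panel below 0.02 m/s); the robot touches nothing.
It fails at once if the panel was lifted: its back lower edge rose more than 15 mm off the board (height (world z) of panel_heel above 0.027 m).
It fails at once if the jar was moved by more than 20 mm (distance of jar from where it was at the start of the episode above 0.02 m).
It fails at once if the brush was moved by more than 20 mm (distance of brush from where it was at the start of the episode above 0.02 m).
It fails at once if the knife was moved by more than 20 mm (distance of knife from where it was at the start of the episode above 0.02 m).
It also fails if it takes over 58 s, if anything falls off the work surface, if the arm or the gripper's body presses on something with over 40 N, if the wrist force passes 120 N, or if a joint passes its speed limit or range.

### The arm

A 7-joint arm with a two-finger parallel gripper is mounted at the origin on the work surface. World frame = base frame: x ahead of the robot, y to its left, z up, the work surface at z = 0. Lengths are in m, angles in rad, forces in N, time in s.
With the tool pointing down it reaches from about 0.4 to 0.9 m from the base axis. Payload 5.6 kg.
Tool frame: the origin (TCP) lies midway between the tips of the shut fingers; the grasp point (between the pads) lies 19 mm behind it; z points along the fingers, y is the line along which they close (so a half turn about z gives the same grasp; the last joint's range is limited). The gripper opens to 92 mm and grips with 3 to 60 N. Pads are 20 mm wide; open, the fingers measure 128 mm over their backs; the gripper's body (75 mm by 189 mm) begins 69 mm behind the grasp point.
Start: joints at [1.068, 0.468, -0.012, 1.603, 0.006, 1.071, -0.056], TCP at [0.288, -0.583, 0.215] pointing down, gripper open.
Joint ranges: [-2.53, 2.53], [-0.31, 2.02], [-1.57, 1.55], [0.28, 2.44], [-1.29, 4.43], [0.15, 1.84], [-2.92, 2.92]. Speed limits (rad/s): [2.57, 2.57, 3.14, 3.14, 3.14, 3.14, 3.14].

### API

Orientations are given as a 3x3 rotation matrix whose columns are the frame's x, y, z axes.
In Python, from station import env, effector, solver, viewer, workorder, search_frame, tip_of gives the robot as it stands. Calls block until the motion is done:
- env.reach(position, orientation): joint-space move of the TCP to a pose.
- env.movel(position, frame=None, rate=0.15): straight line of the TCP; frame=None keeps the orientation; rate is the mean speed in m/s.
- env.goto_joints(angles): joint-space move.
- effector.release() and effector.grasp(squeeze=None): open the fingers fully, or close them until they stop; squeeze is the grip in N (None keeps the last).
- env.pause(seconds).
- solver.inverse_kinematics(position, orientation): joint angles nearest the present ones, or None.
- env.sense(): the state.
- viewer.read_camera(name): name is "side" or "top"; returns (picture, depth): 480x640x3 uint8, red, green, blue; 480x640 float32, m along the optical axis (not along the pixel's ray), 0 where there is no reading.
- viewer.camera_info(name): a dict with "intrinsics" (3x3 intrinsics, pixels), "dist_coeffs" ([k1, k2, p1, p2, k3] as OpenCV has them; the pictures are not rectified), "eye" and "rotation" of the camera in the world. Camera axes: x right, y up, looking along -z (the intrinsics and any distortion apply to the point x, -y, -z); pixel columns grow to the right and rows downward; lengths in m; the calibration is good to about 2 mm. A picture is of the moment at which its call begins. camera_info takes no time and is no camera call.
A pose or a line that the arm cannot do raises env.PlanningError and nothing moves.
- workorder.finish_job(): hands the job in; it is judged then, once.
Trained networks look in the newest picture that a camera, given by its name, has taken for a name from the list of things; names that differ only in an ending like _2 or _b are one class to them, and where a whole thing is asked for, a point or a joint stands for the part that bears it (a point fixed in the world has none). Each returns a list of dicts, best first, with "score" (0 to 1); they miss things now and then, are a little off and sometimes report something else, mostly with a low value. They report only what shows in the picture. A call takes as long as a camera call. They do not tell look-alikes from the thing itself.
- search_frame(camera, name): "at" ([x, y, z] in m, in world coordinates, good to about 4 mm: the middle of the surface that is visible of it).
- tip_of(camera, name): "at" ([x, y, z] in m, in world coordinates, good to about 4 mm: a listed point, or the origin of a listed thing).
The state is a dict: "t": time; "joint_positions": joint angles; "joint_velocities": joint speeds; "tau": joint torques, N m; "ee_pos": TCP position; "tcp_rot": TCP orientation; "wrist_force": force on the tool from outside, world axes, zero at the start; "moment": the same for the moment, N m; "gripper_width": finger opening in m; "grasp_force": force on a finger pad.
Only numpy, scipy, OpenCV 4.12 (cv2) and the standard library are available. Lean on these libraries where they do the work, as an engineer would, in place of code of your own. Each camera call takes 0.05 s, during which the arm holds its last target. There are 200 camera calls.

## Working session

There is one attempt and no reset: what is moved stays moved. The work goes in short steps, each a Python script; the robot and the scene stay as the last script left them, time stands still between calls to the robot, and variables do not carry over. Pictures are saved under pics/ and viewed, at most 10 in all, crops included, and the job is handed in when it is done.

```bash
mkdir -p pics; ls; python3 - <<'E'
from station import env, viewer, search_frame, tip_of
import cv2, numpy as np
ims=[]
for c in ["top","side"]:
    p,d=viewer.read_camera(c); ims.append(p)
    cv2.imwrite(f"pics/{c}0.png",p[:,:,::-1])
    i=viewer.camera_info(c); print(c,np.round(i["eye"],3),np.round(i["rotation"],3).tolist(),np.round(i["intrinsics"],1).tolist(),i["dist_coeffs"])
    for n in ["board","inner_corner","panel","panel_heel","panel_face","panel_top_left","panel_top_right","panel_low_left","jar","brush","knife"]:
        print(n,[(np.round(r["at"],3).tolist(),round(r["score"],2)) for r in tip_of(c,n)[:3]])
E
```

```text
pics
top [ 0.387 -0.032  1.259] [[0.027, 0.985, -0.17], [-0.999, 0.03, 0.019], [0.024, 0.169, 0.985]] [[536.4, 0.0, 327.6], [0.0, 536.4, 237.4], [0.0, 0.0, 1.0]] [-0.02466952  0.          0.          0.          0.        ]
board [([0.604, 0.018, -0.001], 0.65)]
inner_corner [([0.735, 0.219, 0.014], 0.68), ([0.547, -0.062, 0.013], 0.35), ([0.604, 0.017, 0.002], 0.31)]
panel [([0.526, -0.449, 0.0], 0.96), ([0.532, -0.07, 0.011], 0.93), ([0.367, -0.318, 0.001], 0.56)]
panel_heel [([0.365, -0.338, -0.001], 0.87), ([0.55, -0.059, 0.012], 0.85), ([0.508, -0.454, -0.004], 0.85)]
panel_face [([0.514, -0.075, 0.091], 0.85), ([0.373, -0.304, 0.083], 0.84)]
panel_top_left [([0.527, 0.0, 0.168], 0.73), ([0.511, -0.52, 0.162], 0.63), ([0.426, -0.347, 0.164], 0.62)]
panel_top_right [([0.302, -0.323, 0.159], 0.9), ([0.509, -0.387, 0.157], 0.71), ([0.568, -0.125, 0.169], 0.58)]
panel_low_left [([0.524, -0.001, 0.011], 0.92), ([0.514, -0.518, 0.003], 0.8), ([0.431, -0.346, -0.001], 0.63)]
jar [([0.559, -0.265, -0.001], 0.88)]
brush [([0.704, -0.253, -0.0], 0.85)]
knife [([0.497, 0.304, -0.002], 0.55
[... 366 characters left out ...]
02], 0.75), ([0.53, -0.455, 0.001], 0.64)]
panel_heel [([0.508, -0.457, -0.0], 0.83), ([0.361, -0.333, 0.002], 0.7)]
panel_face [([0.549, -0.453, 0.082], 0.9), ([0.374, -0.302, 0.077], 0.73), ([0.603, 0.025, -0.001], 0.24)]
panel_top_left [([0.512, -0.521, 0.162], 0.86), ([0.431, -0.346, 0.16], 0.66), ([0.526, 0.003, 0.175], 0.59)]
panel_top_right [([0.301, -0.322, 0.163], 0.78), ([0.571, -0.124, 0.167], 0.77), ([0.507, -0.386, 0.16], 0.74)]
panel_low_left [([0.512, -0.522, -0.0], 0.76), ([0.429, -0.349, -0.002], 0.74), ([0.53, 0.001, 0.009], 0.63)]
jar [([0.561, -0.264, 0.0], 0.98)]
brush [([0.701, -0.251, -0.004], 0.92), ([0.56, -0.262, -0.001], 0.67)]
knife [([0.494, 0.306, 0.002], 0.79)]
```

View pics/top0.png

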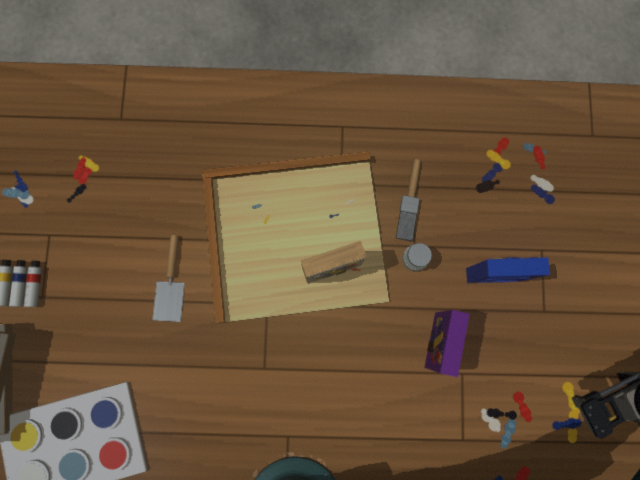

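View pics/side0.png

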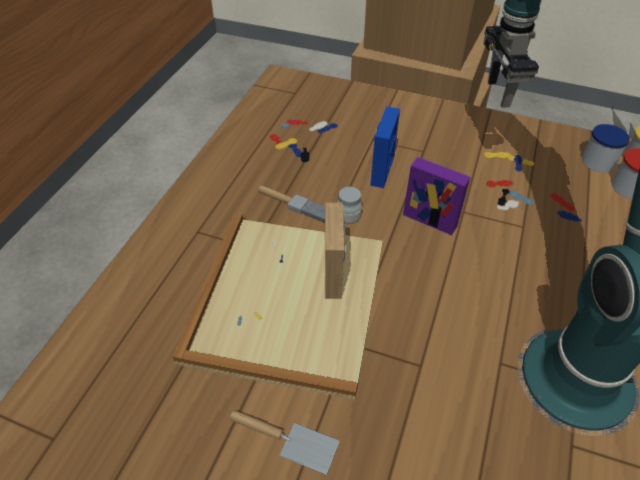

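The top view shows the standing panel at about (335,262) on the board, with the inner corner near (215,180). The blue (508,270) and purple (448,342) look-alikes are off the board, and the jar is at (418,257). Next I'll measure the board and panel precisely from the depth data.

```bash
cat > h.py <<'E'
from station import env, effector, solver, viewer, workorder, search_frame, tip_of
import cv2, numpy as np
def cloud(c):
    p,d=viewer.read_camera(c); i=viewer.camera_info(c)
    v,u=np.nonzero(d>0); z=d[v,u].astype(float)
    n=cv2.undistortPoints(np.c_[u,v].astype(float)[:,None],np.array(i["intrinsics"]),np.array(i["dist_coeffs"]))[:,0]
    P=np.c_[n[:,0]*z,-n[:,1]*z,-z]@np.array(i["rotation"]).T+i["eye"]
    return p,P,p[v,u]
def down(yaw):  # tool z down, tool x along (cos,sin)
    c,s=np.cos(yaw),np.sin(yaw)
    return np.array([[c,s,0],[s,-c,0],[0,0,-1.]])
E
python3 - <<'E'
from h import *
for c in ["top","side"]:
    p,P,col=cloud(c)
    m=(abs(P[:,0]-.6)<.27)&(abs(P[:,1]-.02)<.25)
    Q=P[m]
    print(c,"z hist",np.histogram(Q[:,2],bins=np.arange(-.01,.05,.005)))
    for nm,lo,hi in [("face",.006,.018),("ledge",.025,.038),("paneltop",.163,.182)]:
        q=Q[(Q[:,2]>lo)&(Q[:,2]<hi)]
        if len(q)<20: continue
        r=cv2.minAreaRect((q[:,:2]*1000).astype(np.float32)); print(nm,len(q),r,np.median(q[:,2]))
    # ledge median ridge lines
    for th in [None]:
        L=Q[(Q[:,2]>.025)&(Q[:,2]<.038)]
        best=None
        from scipy.optimize import minimize
        def cost(a):
            ex=np.array([np.cos(a[0]),np.sin(a[0])]); ey=np.array([-ex[1],ex[0]])
            q=L[:,:2]-a[1:]
            return np.mean(np.minimum(np.minimum(abs(q@ex-.17),abs(q@ey-.19)),.03))
        r=minimize(cost,[.15,.605,.0175],method="Nelder-Mead",options=dict(xatol=1e-5,fatol=1e-7)); print("board fit",r.x,r.fun)
E
```

```text
top z hist (array([  734, 11232,  8533,  6040, 14028,  1880,   179,   837,  1764,
         210,    12]), array([-0.01 , -0.005,  0.   ,  0.005,  0.01 ,  0.015,  0.02 ,  0.025,
        0.03 ,  0.035,  0.04 ,  0.045]))
face 21364 ((600.72509765625, 19.0693359375), (496.7565612792969, 528.0479125976562), 89.17420196533203) 0.011549632638124252
ledge 2800 ((604.6265869140625, 22.643630981445312), (361.08624267578125, 401.458740234375), 8.683902740478516) 0.03140430556443008
paneltop 1159 ((529.8681640625, -66.50359344482422), (40.07224655151367, 130.0724334716797), 20.159456253051758) 0.17143015741723655
board fit [0.14936247 0.60302355 0.02201153] 0.005444738773549946
side z hist (array([   34,  7952, 13332,  2165, 17401,  2557,   385,   658,  2680,
         233,    26]), array([-0.01 , -0.005,  0.   ,  0.005,  0.01 ,  0.015,  0.02 ,  0.025,
        0.03 ,  0.035,  0.04 ,  0.045]))
face 21679 ((598.8815307617188, 7.755828857421875), (475.3891906738281, 531.0152587890625), 89.97386169433594) 0.012645185606861675
ledge 3558 ((602.4285888671875, 21.227691650390625), (361.2859191894531, 404.2603454589844), 8.605504989624023) 0.031916653025542974
paneltop 957 ((528.1180419921875, -68.74478149414062), (38.642669677734375, 137.02471923828125), 19.84330940246582) 0.17277007703327418
board fit [0.1513526  0.59981906 0.02256728] 0.005895253875150994
```

```bash
cat >> h.py <<'E'
B=np.array([.6035,.0215]); BY=.151
EX=np.array([np.cos(BY),np.sin(BY)]); EY=np.array([-EX[1],EX[0]])
def W(bx,by,z): return np.r_[B+bx*EX+by*EY,z]
def toB(p): q=np.asarray(p)[:2]-B; return np.array([q@EX,q@EY])
def pick(pos,yaw):
    o=[]
    for y in (yaw,yaw+np.pi):
        j=solver.inverse_kinematics(pos,down(y))
        if j is not None: o.append((np.abs(np.array(j)-env.sense()["joint_positions"]).max(),y))
    return down(min(o)[1])
def push(start,vec,rate=.04,step=.004,fmax=8,maxd=None):
    """step along vec from start; stop if force along vec exceeds fmax (against motion)"""
    d=np.asarray(vec)/np.linalg.norm(vec); n=int(np.ceil(np.linalg.norm(vec)/step)); log=[]
    f0=np.array(env.sense()["wrist_force"])
    for k in range(1,n+1):
        env.movel(start+d*step*k,rate=rate); f=-(np.array(env.sense()["wrist_force"])-f0)@d; log.append(round(float(f),1))
        if f>fmax: break
    print("push steps",k,"/",n,"F",log); return env.sense()["ee_pos"]
E
python3 - <<'E'
from h import *
s=env.sense(); p=np.array(s["ee_pos"]); env.movel(np.r_[p[:2],.3],rate=.3)
d=np.r_[np.cos(.349),np.sin(.349),0]; c=np.array([.529,-.0675,0])
st=c-.085*d+[0,0,.155]
R=pick(st,.349); env.reach(st+[0,0,.15],R); env.movel(st,rate=.2)
push(st,d*.125,fmax=25,rate=.05,step=.005)
env.pause(.5); e=np.array(env.sense()["ee_pos"]); env.movel(e-.05*d,rate=.2); env.movel(e-.05*d+[0,0,.15],rate=.3)
print(env.sense()["t"],env.sense()["wrist_force"])
p,P,col=cloud("top"); cv2.imwrite("pics/top1.png",p[:,:,::-1])
for n in ["panel_face","panel_top_left","panel_top_right","panel_low_left","panel_heel"]:
    print(n,[(np.round(r["at"],3).tolist(),toB(r["at"]).round(3),round(r["score"],2)) for r in tip_of("top",n)[:3]])
q=P[(P[:,2]>.04)&(P[:,2]<.055)&(abs(P[:,0]-.62)<.15)&(abs(P[:,1]-0)<.15)]
r=cv2.minAreaRect((q[:,:2]*1000).astype(np.float32)); print(len(q),r,toB(np.array(r[0])/1000))
E
```

```text
push steps 25 / 25 F [0.4, 1.0, 0.3, 0.2, 0.4, 0.8, 0.2, 0.6, 1.9, 0.3, 1.0, 0.8, 1.2, 0.0, 0.3, 0.9, 0.2, 0.6, 0.4, 0.1, 0.7, 1.0, 0.9, 0.9, 0.7]
12.2917 [-0.04969886  0.78370082 -0.52444066]
panel_face [([0.634, -0.034, 0.047], array([ 0.022, -0.06 ]), 0.88), ([0.371, -0.299, 0.081], array([-0.278, -0.282]), 0.66), ([0.544, -0.453, 0.078], array([-0.13, -0.46]), 0.59)]
panel_top_left [([0.683, 0.057, 0.01], array([0.084, 0.023]), 0.72), ([0.514, -0.521, 0.161], array([-0.17 , -0.523]), 0.71), ([0.426, -0.346, 0.164], array([-0.231, -0.336]), 0.59)]
panel_top_right [([0.301, -0.322, 0.156], array([-0.351, -0.294]), 0.83), ([0.508, -0.386, 0.16], array([-0.156, -0.388]), 0.77)]
panel_low_left [([0.514, -0.517, -0.001], array([-0.169, -0.519]), 0.85), ([0.429, -0.348, -0.0], array([-0.229, -0.339]), 0.75), ([0.737, 0.222, 0.01], array([0.162, 0.178]), 0.27)]
panel_heel [([0.365, -0.34, -0.002], array([-0.291, -0.321]), 0.93), ([0.508, -0.459, -0.003], array([-0.167, -0.461]), 0.93)]
968 ((654.8333129882812, 9.946929931640625), (105.93832397460938, 176.46441650390625), 76.44796752929688) [ 0.04901131 -0.01914352]
```

View pics/top1.png

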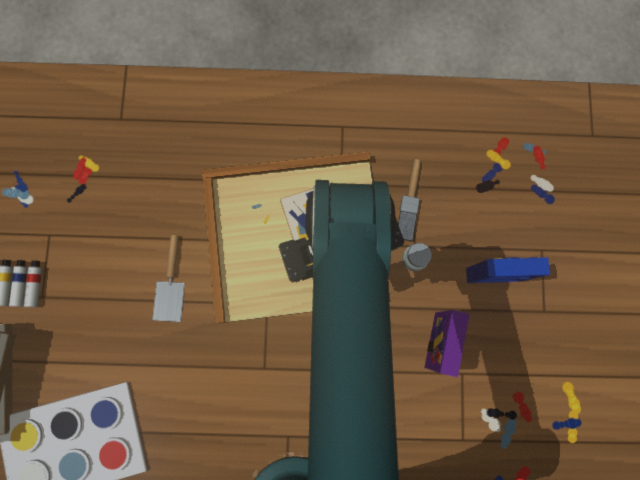

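It lies face up, with its top-left corner at (283,195). Next I'll push it left with both open fingers against its right edge, which should also square it up.

```bash
python3 - <<'E'
from h import *
st=W(.025,-.18,.028)
R=pick(st,BY+np.pi/2); env.reach(st+[0,0,.15],R); env.movel(st,rate=.2)
a=W(.025,-.03,.028); env.movel(a,rate=.06); print("F",env.sense()["wrist_force"])
e=push(a,np.r_[EY,0]*.085,fmax=8,step=.004,rate=.04); print(toB(e))
e=np.array(e); b=e-np.r_[EY,0]*.03; env.movel(b,rate=.15); env.movel(b+[0,0,.12],rate=.3)
home=W(-.13,.115,.2); R=pick(home,BY); env.reach(home,R)
print(env.sense()["t"])
p,P,col=cloud("side"); cv2.imwrite("pics/side2.png",p[:,:,::-1])
q=P[(P[:,2]>.042)&(P[:,2]<.055)]; b=np.array([toB(x) for x in q]); b=b[(abs(b[:,0])<.155)&(abs(b[:,1])<.19)]
print(len(b),cv2.minAreaRect((b*1000).astype(np.float32)))
for n in ["panel_face","panel_top_left","panel_top_right","panel_low_left"]:
    print(n,[(toB(r["at"]).round(3),round(r["score"],2)) for r in tip_of("side",n)[:3]])
E
```

```text
F [ 1.0257731  -1.92359671 -0.99287951]
push steps 19 / 22 F [-2.2, -1.2, -2.0, -0.8, -0.4, -1.0, -0.8, -1.2, -1.2, -1.6, -1.2, -1.4, -0.6, -1.8, -1.9, -0.6, -1.7, 3.8, 10.3]
[0.02496541 0.03967412]
24.2
4657 ((32.03095245361328, 114.84095764160156), (134.4136199951172, 161.87054443359375), 89.93742370605469)
panel_face [(array([0.031, 0.118]), 0.89), (array([-0.277, -0.284]), 0.7), (array([0.116, 0.18 ]), 0.36)]
panel_top_left [(array([-0.227, -0.34 ]), 0.74), (array([0.112, 0.183]), 0.59), (array([-0.062,  0.298]), 0.55)]
panel_top_right [(array([-0.355, -0.294]), 0.94), (array([0.114, 0.048]), 0.6)]
panel_low_left [(array([-0.229, -0.34 ]), 0.65), (array([-0.045,  0.178]), 0.6)]
```

View pics/side2.png

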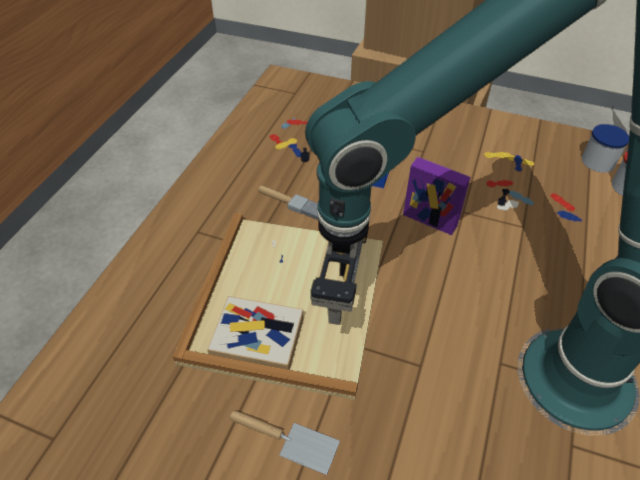

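The panel sits flush against the left ledge: face at about (255,332), left edge along the ledge from (208,362) to (290,368). Next I'll push it to the far ledge, shifted a little right so the left finger clears the left ledge.

```bash
python3 - <<'E'
from h import *
st=W(-.1,.098,.028); R=pick(st,BY)
env.reach(st+[0,0,.1],R); env.movel(st,rate=.2)
a=W(-.035,.098,.028); env.movel(a,rate=.06)
e=np.array(push(a,np.r_[EX,0]*.035,fmax=9,step=.003,rate=.04)); print(toB(e))
b=e-np.r_[EX,0]*.04; env.movel(b,rate=.15); env.movel(b+[0,0,.12],rate=.3)
# final nudge to the left
st=W(.075,.005,.028); R=pick(st,BY+np.pi/2); env.reach(st+[0,0,.14],R); env.movel(st,rate=.2)
a=W(.075,.028,.028); env.movel(a,rate=.06)
e=np.array(push(a,np.r_[EY,0]*.02,fmax=9,step=.003,rate=.04)); print(toB(e))
b=e-np.r_[EY,0]*.04; env.movel(b,rate=.15); env.movel(b+[0,0,.15],rate=.3)
home=W(-.15,-.12,.25); env.reach(home,pick(home,BY))
print(env.sense()["t"])
p,P,col=cloud("side"); cv2.imwrite("pics/side3.png",p[:,:,::-1])
q=P[(P[:,2]>.042)&(P[:,2]<.055)]; b=np.array([toB(x) for x in q]); b=b[(abs(b[:,0])<.17)&(abs(b[:,1])<.19)]
print(len(b),cv2.minAreaRect((b*1000).astype(np.float32)))
for n in ["panel_face","panel_top_left","panel_top_right","panel_low_left","inner_corner"]:
    print(n,[(toB(r["at"]).round(3),round(r["score"],2)) for r in tip_of("side",n)[:3]])
E
```

```text
push steps 10 / 12 F [1.8, 0.8, 1.3, 1.9, 0.2, 0.8, 1.1, 1.0, 6.2, 14.0]
[-0.00944966  0.09804101]
push steps 6 / 7 F [-0.4, -0.5, 0.9, 1.5, 6.6, 10.8]
[0.07488644 0.03956813]
36.375
4552 ((79.03546142578125, 114.69198608398438), (134.3372039794922, 162.30337524414062), 89.8736343383789)
panel_face [(array([-0.279, -0.282]), 0.89), (array([0.079, 0.116]), 0.86), (array([-0.127, -0.46 ]), 0.73)]
panel_top_left [(array([0.161, 0.183]), 0.89), (array([-0.229, -0.339]), 0.84)]
panel_top_right [(array([-0.356, -0.296]), 0.73), (array([0.001, 0.001]), 0.71), (array([0.161, 0.046]), 0.61)]
panel_low_left [(array([0.002, 0.182]), 0.73), (array([-0.229, -0.344]), 0.71), (array([-0.173, -0.52 ]), 0.56)]
inner_corner [(array([0.157, 0.179]), 0.73)]
```

View pics/side3.png

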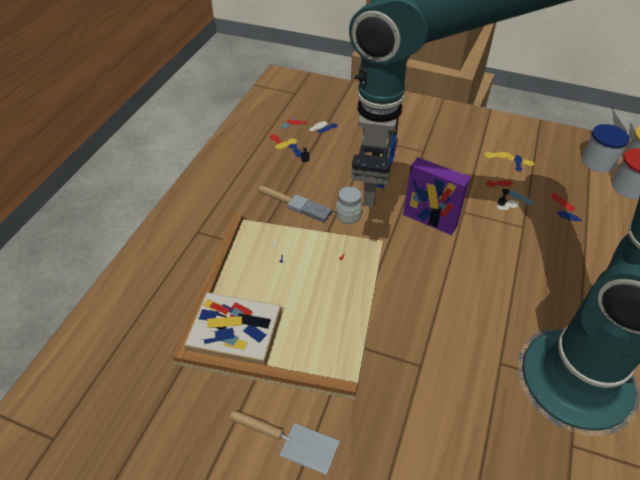

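The panel is snug in the corner, with its face at about (232,328). It touches both ledges, the bystanders haven't moved, and the arm is clear.

```bash
python3 -c "
from station import workorder
print(workorder.finish_job())"
```

```text
the job is handed in; nothing more can be done
None
```

The panel lies on its back, painted face up, snug against the far and left ledges, and the job is handed in at about 36 s; the hand-in call returned no verdict, but the last camera check showed it in place, with the jar, brush and palette knife unmoved.

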